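Set out the drive spares in the stores tray

ROBOT

A 6-joint arm with a two-finger parallel gripper is mounted at the origin on the work surface. World frame = base frame: x ahead of the robot, y to its left, z up, the work surface at z = 0. Lengths are in m, angles in rad, forces in N, time in s.
With the tool pointing down it reaches from about 0.35 to 0.975 m from the base axis. Payload 4.9 kg.
Tool frame: the origin (TCP) lies at the very end of the fingers, on their centre line; the grasp point (between the pads) lies 19 mm behind it; z points along the fingers, x is the direction in which the jaws open and shut, and the axes are right-handed (so a half turn about z gives the same grasp; the last joint's range is limited). The gripper opens to 85 mm and grips with 20 to 120 N. Pads are 22 mm wide; open, the fingers measure 114 mm over their backs; the gripper's body (76 mm by 85 mm) begins 54 mm behind the grasp point. The pads swing forward as they close: fully open they stand 13 mm farther back than shut.
Start: joints at [-1.401, 0.053, 1.613, -0, 1.476, -0.119], TCP at [0.178, -0.599, 0.231] pointing down, gripper open.
Joint ranges: [-3.01, 3.01], [-1.01, 2.22], [0.06, 2.58], [-1.02, 4.17], [0.09, 2.62], [-3.14, 3.14]. Speed limits (rad/s): [2.57, 2.57, 3.14, 3.14, 3.14, 3.14].

INTERFACE

Orientations are given as a rotation vector (axis times angle).
In Python, from station import readout, viewer, ctrl, nets gives the robot as it stands. The module is installed in compiled form; this text tells all that it offers.
- The arm moves only by the tool step_arm, never from a script. Its argument "moves" is a list that holds one entry, the list of rows, each a list of 4 numbers: the shift along the world's x, y, z in cm, then the turn about the world's z in rad. In form: [[[dx, dy, dz, yaw], ...]]. A call has 1 to 10 rows; each row shifts and turns the commanded pose from where the row before left it; what a row does not reach is not made up. A row lasts 1/12 s, in which the tool goes at most 41.7 mm and 7.16 degrees, less where a joint would pass 70% of its speed; a pose out of reach is approached as far as the arm can. A call is refused whole if a number of a shift passes 4.17 or a number of a turn 0.125, either way. A call with a gripper value outside its range is refused whole. "grip" is the closure, from 0 (fully open) to 1 (shut), set as the call begins (left out, the last holds). The fingers move at their own pace and stop on an object; "squeeze" is the grip in N (left out, the last holds). Time passes only in rows, so rows that do not move let the fingers close. It gives the time, the measured TCP pose, the force and the opening at its end, in the units of the state.
- readout.get_obs(): the state, without advancing time (a new reading comes with each control period).
- viewer.get_image(name): name is "scene" or "top" or "wrist"; returns the picture (480x640x3 uint8, blue, green, red); there is no depth.
- viewer.calibration(name): a dict with "camera_matrix" (3x3 intrinsics, pixels), "k1" (the pictures are not rectified: a ray, as slopes to the right and down, at radius r is drawn at 1 + k1 r^2 times it, then the intrinsics apply), "R" (3x3) and "t" (3): a world point X has camera coordinates R X + t. Camera axes: x right, y down, z forward; pixel columns grow to the right and rows downward; lengths in m; the calibration is good to about 2 mm. A picture is of the moment at which its call begins: read the wrist's pose just before it. calibration takes no time and is no camera call; for the wrist camera it gives the pose at the moment of the call.
- ctrl.finish_job(): hands the job in, once; it reports no verdict.
Trained networks look in the newest picture that a camera, given by its name, has taken for a name from the list of things; names that differ only in an ending like _2 or _b are one class to them, and where a whole thing is asked for, a point or a joint stands for the part that bears it (a point fixed in the world has none). Each returns a list of dicts, best first, with "confidence" (0 to 1); they miss things now and then, are a little off and sometimes report something else, mostly with a low value. They report only what shows in the picture. A call takes as long as a camera call. They do not tell look-alikes from the thing itself.
- nets.masks_of(camera, thing): "region" (480x640 bool, what is visible of it) and "box" ([left, top, right, bottom] in pixels, round what is visible of it).
- nets.pinpoint(camera, thing): "at" ([column, row] in pixels: a listed point, or the origin of a listed thing).
The state is a dict: "t": time; "q": joint angles; "dq": joint speeds; "effort": joint torques, N m; "tool_pos": TCP position; "tool_rot": TCP orientation; "contact_force": force on the tool from outside, world axes, zero at the start; "wrist_torque": the same for the moment, N m; "opening": finger opening in m.
Only numpy, scipy, OpenCV 4.12 (cv2) and the standard library are available. Lean on these libraries where they do the work, as an engineer would, in place of code of your own. Each camera call takes 0.05 s, during which the arm holds its last target. There are 200 camera calls.

TASK

Set out the drive spares in the green six-pocket tray: stand the flanged hub, spigot up, in the pocket between the pillow block and the angle bracket, and put the bearing ring over the hub's spigot so that it lies flat on the flange. Stand the carton in the pocket directly behind the pillow block (behind is away from the robot), with its long side running front to back, and the filter canister upright, dome up, in the pocket directly behind the bracket, each about in the middle of its pocket. Do not knock the jar or the V-block about.

Things in the scene. Friction and masses are not known exactly. Their poses are not given: they have to be found in the camera images.
- tray: Fixed green tray, 183 (x) x 273 (y) x 17 mm high; floor and walls 3 mm; dividers up to the rim make six 87 mm pockets on a 90 mm pitch. Origin: centre of underside, on the bench (height 0). x points to the rear row, away from the robot, y left; pocket centres at x = -45 (front), +45 mm (rear), y = -90, 0, +90 mm. Front middle and all rear pockets start empty. Yaw up to 0.2 rad.
- pillow: Pillow block: grey cast foot 36 x 74 mm with two bolt heads, round bearing eye along x above it, 50 mm high. Fixed in the middle of the tray's left or right front pocket (varies). Origin: centre of underside, on the pocket's floor; axes parallel to the tray's, so the pocket behind it is centred at its x = +90 mm.
- bracket: Angle bracket of bare steel: foot 56 x 64 mm with two holes, an upright plate along its rear edge, 50 mm high. Fixed in the middle of the other outer front pocket. Origin: centre of underside, on the pocket's floor; axes parallel to the tray's, so the pocket behind it is centred at its x = +90 mm.
- hub_mid (a point): Flanged hub, loose, dark steel, about 0.3 kg: round flange 58 mm across, 30 mm high, central spigot 22 mm in diameter rising 17 mm above it (47 mm in all, tip tapered to 16 mm). Stands on its flange. This point: on its axis, half-way up the flange (15 mm above its underside, 15 mm below the flange's top face); z points up the spigot.
- bearing_mid (a point): Bearing ring, loose, bright steel, 0.13 kg: outer diameter 52 mm, bore 31 mm, 18 mm high, lying flat on the bench. This point: its centre, half-way up (9 mm above its underside); z is its axis. Lying on the hub's flange its centre is 24 mm above hub_mid.
- carton_mid (a point): Small plain cardboard carton with a paper strip on top, loose, about 0.16 kg, stiff: 64 (its x) x 42 (its y) x 54 mm high. This point: its centre, 27 mm above its underside.
- filter_mid (a point): Filter canister, loose, painted white with a dark band low down and a domed top, about 0.28 kg: 56 mm diameter, 63 mm high plus a 3 mm disc on the dome; straight sided from 12 to 52 mm above its underside. Stands upright. This point: on its axis, 31.5 mm above its underside.
- jar_mid (a point): Small amber glass jar with a dark lid, loose, 44 mm diameter, 50 mm high, standing on the bench among the spares; to be left alone. This point: its centre, 25 mm up.
- vblock_mid (a point): Small dark steel V-block, loose, about 50 x 45 x 37 mm high, standing on the bench among the spares; to be left alone. This point: its middle, 18 mm up.
There are look-alikes about, which are no part of the job. What is shaped like the part that bears hub_mid but blue is not meant. Leave any blue or purple look-alike of the part that bears filter_mid alone.

How it is judged:
By the outcome, as a careful person would: the job done as asked, in the order asked, and still so for the second after the job is handed in, with the robot touching nothing.
It also fails if it takes over 122 s, if anything falls off the work surface, if the arm or the gripper's body presses on something with over 40 N, if the wrist force passes 120 N, or if a joint passes its speed limit or range.

## Working session

There is one attempt and no reset: what is moved stays moved. The work goes in short steps, Python scripts to look and compute and a tool call to move; the robot and the scene stay as the last step left them, time stands still between calls to the robot, and variables do not carry over. Pictures are saved under pics/ and viewed, about 12 in all and at most 16, crops included, and the job is handed in when it is done.

Besides the shell and the picture viewer there is one more tool, called after "Emit:" in YAML: its name, and indented under it one key for each argument. step_arm: Moves the arm, as the interface text tells. Its arguments: {"type":"object","properties":{"moves":{"type":"array","items":{"type":"array","items":{"type":"array","items":{"type":"number"}}}},"grip":{"type":"number"},"squeeze":{"type":"number"}},"required":["moves"]}

```bash
mkdir -p pics
cat > h.py <<'E'
import numpy as np, cv2
from station import readout, viewer, ctrl, nets
def ray(cam,px):
    c=viewer.calibration(cam);K=np.array(c["camera_matrix"]);k=c["k1"]
    d=np.linalg.inv(K)@[px[0],px[1],1.];d=d[:2]/d[2];u=d.copy()
    for _ in range(30):u=d/(1+k*(u@u))
    R=np.array(c["R"]);t=np.array(c["t"])
    return -R.T@t,R.T@np.r_[u,1]
def at(cam,px,z):
    o,d=ray(cam,px);return o+d*(z-o[2])/d[2]
def proj(cam,X):
    c=viewer.calibration(cam);p=np.array(c["R"])@X+np.array(c["t"]);u=p[:2]/p[2]
    u=u*(1+c["k1"]*(u@u));return (np.array(c["camera_matrix"])@np.r_[u,1])[:2]
def tri(c1,p1,c2,p2):
    A=np.zeros((3,3));b=np.zeros(3);ls=[]
    for c,p in((c1,p1),(c2,p2)):
        o,d=ray(c,p);d/=np.linalg.norm(d);P=np.eye(3)-np.outer(d,d);A+=P;b+=P@o;ls.append((o,P))
    X=np.linalg.solve(A,b);return X,sum(np.linalg.norm(P@(X-o)) for o,P in ls)
def snap(cam,name):
    im=viewer.get_image(cam);cv2.imwrite(f"pics/{name}.png",im);return im
E
python3 - <<'E'
from h import *
H=dict(tray=0,pillow=.003,bracket=.003,hub_mid=.015,bearing_mid=.009,carton_mid=.027,filter_mid=.0315,jar_mid=.025,vblock_mid=.018)
for cam in("top","scene"):
    snap(cam,cam+"0")
    for n,z in H.items():
        for r in nets.pinpoint(cam,n):
            print(cam,n,round(r["confidence"],2),np.round(r["at"]),np.round(at(cam,r["at"],z),4))
print(readout.get_obs())
E
```

```text
top tray 0.57 [303. 193.] [0.5557 0.0306 0.    ]
top pillow 0.92 [267. 226.] [0.4863 0.1045 0.003 ]
top bracket 0.72 [349. 207.] [ 0.5268 -0.0664  0.003 ]
top bracket 0.2 [304. 192.] [0.558  0.0267 0.003 ]
top hub_mid 0.88 [424. 299.] [ 0.3363 -0.2168  0.015 ]
top hub_mid 0.65 [460. 252.] [ 0.4325 -0.2907  0.015 ]
top hub_mid 0.59 [440. 202.] [ 0.5338 -0.2521  0.015 ]
top bearing_mid 0.92 [164. 172.] [0.6    0.3207 0.009 ]
top carton_mid 0.7 [482. 167.] [ 0.6056 -0.338   0.027 ]
top carton_mid 0.25 [267. 224.] [0.4876 0.102  0.027 ]
top filter_mid 0.9 [184. 295.] [0.3447 0.267  0.0315]
top filter_mid 0.58 [253. 299.] [0.3371 0.1276 0.0315]
top filter_mid 0.57 [177. 246.] [0.4428 0.2849 0.0315]
top jar_mid 0.56 [521. 227.] [ 0.482  -0.4141  0.025 ]
top vblock_mid 0.79 [518. 228.] [ 0.4802 -0.4107  0.018 ]
scene tray 0.66 [349. 294.] [0.5495 0.0297 0.    ]
scene tray 0.18 [112. 319.] [ 0.4632 -0.4235  0.    ]
scene pillow 0.8 [376. 262.] [0.4914 0.1158 0.003 ]
scene pillow 0.48 [348. 292.] [0.5482 0.0278 0.003 ]
scene bracket 0.96 [304. 292.] [ 0.5208 -0.0561  0.003 ]
scene hub_mid 0.7
[... 476 characters left out ...]
4803 -0.4191  0.018 ]
{'t': 1.0, 'q': array([-1.40100775e+00,  5.26653689e-02,  1.61289146e+00,  1.71643670e-06,
        1.47599178e+00, -1.18991620e-01]), 'dq': array([-4.24148859e-04, -2.71493630e-04, -1.43938457e-05, -2.80573682e-04,
       -2.90859547e-04, -1.10421145e-03]), 'effort': array([-1.94238142e-03, -3.93703401e+01, -3.70468247e+01, -2.78436128e-04,
        6.35280157e-04,  2.59964730e-05]), 'tool_pos': array([ 0.17799321, -0.59910578,  0.23133017]), 'tool_rot': array([ 2.51794210e+00, -1.87866684e+00,  5.20015636e-05]), 'contact_force': array([ 0.07582757, -0.73250998, -0.06312099]), 'wrist_torque': array([ 0.01490816, -0.01659798,  0.00601931]), 'opening': 0.08553640981363539}
```

View pics/top0.png

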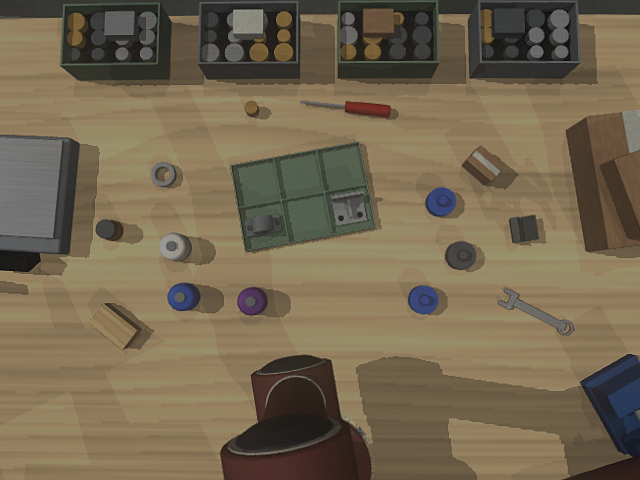

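View pics/scene0.png

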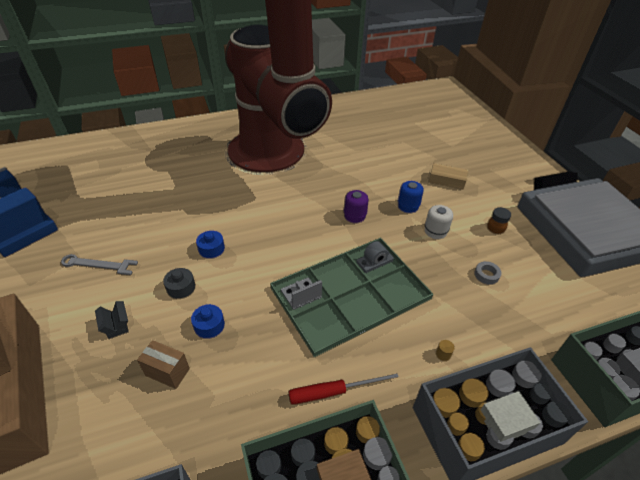

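```bash
cat >> h.py <<'E'
from scipy.optimize import minimize
def cyl(*rz):
    a=np.linspace(0,2*np.pi,40,endpoint=False)
    return np.concatenate([np.c_[r*np.cos(a),r*np.sin(a),0*a+z] for r,z in rz])
def box(lx,ly,h):
    return np.array([[sx*lx/2,sy*ly/2,z] for sx in(-1,1) for sy in(-1,1) for z in(0,h)])
SH=dict(tray=box(.183,.273,.017),hub_mid=cyl((.029,0),(.029,.03),(.011,.042),(.008,.047)),bearing_mid=cyl((.026,0),(.026,.018)),
 carton_mid=box(.064,.042,.054),filter_mid=cyl((.026,0),(.028,.012),(.028,.052),(.012,.063),(.01,.066)),jar_mid=cyl((.022,0),(.022,.05)))
def pick(cam,n,X):
    """mask nearest to expected position"""
    p=proj(cam,np.array(X));best=None
    for m in nets.masks_of(cam,n):
        b=m["box"];d=np.hypot((b[0]+b[2])/2-p[0],(b[1]+b[3])/2-p[1])
        if best is None or d<best[0]:best=(d,m)
    return None if best is None or best[0]>60 else best[1]
def fit(n,obs,x0,z0=0.):
    """obs: list of (calib-cam name, mask); fit x,y,yaw by silhouette IoU"""
    S=4
    def cost(p):
        c,s=np.cos(p[2]),np.sin(p[2]);P=SH[n]@np.array([[c,s,0],[-s,c,0],[0,0,1]])+[p[0],p[1],z0]
        tot=0
        for cam,m in obs:
            q=np.array([proj(cam,X) for X in P])
            h=cv2.convexHull((q*256).astype(np.int32))
            im=np.zeros(m.shape,np.uint8);cv2.fillPoly(im,[h],1,cv2.LINE_8,8);im=im>0
            tot+=1-(im&m).sum()/max(1,(im|m).sum())
        return tot/len(obs)
    x0=np.array(x0,float);d=[.012,.012,.1]
    sx=np.array([x0]+[x0+np.eye(3)[i]*d[i] for i in range(3)])
    r=minimize(cost,x0,method="Nelder-Mead",options=dict(initial_simplex=sx,maxiter=150,xatol=1e-4,fatol=1e-4))
    return r.x,r.fun
E
cat > m.py <<'E'
from h import *
G=dict(tray=(.553,.03,.17),hub_mid=(.43,-.292,0),bearing_mid=(.595,.328,0),carton_mid=(.609,-.338,-.6),filter_mid=(.45,.286,0),jar_mid=(.482,.43,0))
for c in("top","scene"):viewer.get_image(c)
for n,g in G.items():
    ms=[(c,pick(c,n,[g[0],g[1],.02])) for c in("top","scene")]
    ms=[(c,m["region"]) for c,m in ms if m]
    for sub in([ms]+[[m] for m in ms] if len(ms)>1 else [ms]):
        if sub:
            x,f=fit(n,sub,g);print(n,[c for c,_ in sub],np.round(x,4),round(f,3))
for n,z in(("pillow",.003),("bracket",.003),("vblock_mid",.018)):
    a=nets.pinpoint("top",n)[0]["at"];b=nets.pinpoint("scene",n)[0]["at"];print(n,tri("top",a,"scene",b))
E
time python3 m.py
```

```text
tray ['top', 'scene'] [0.5489 0.0315 0.1876] 0.154
tray ['top'] [0.5501 0.0309 0.1872] 0.148
tray ['scene'] [0.5491 0.0321 0.1807] 0.156Traceback (most recent call last):
  File "m.py", line 9, in <module>
    x,f=fit(n,sub,g);print(n,[c for c,_ in sub],np.round(x,4),round(f,3))
        ~~~^^^^^^^^^
  File "h.py", line 50, in fit
    r=minimize(cost,x0,method="Nelder-Mead",options=dict(initial_simplex=sx,maxiter=150,xatol=1e-4,fatol=1e-4))
    res = _minimize_neldermead(fun, x0, args, callback, bounds=bounds,
                               **options)
    fxcc = func(xcc)
    fx = function(np.copy(x), *(wrapper_args + args))
  File "h.py", line 43, in cost
    q=np.array([proj(cam,X) for X in P])
                ~~~~^^^^^^^
  File "h.py", line 12, in proj
    c=viewer.calibration(cam);p=np.array(c["R"])@X+np.array(c["t"]);u=p[:2]/p[2]
ValueError: time passes only in moves, steps and waits

real	0m29.950s
user	0m4.249s
sys	0m2.439s
```

```bash
python3 - <<'E'
s=open('h.py').read()
s=s.replace("viewer.calibration(cam)","cal(cam)")
s=s.replace("def ray(","_C={}\ndef cal(cam):\n    if cam not in _C:_C[cam]=viewer.calibration(cam)\n    return _C[cam]\ndef ray(",1)
s=s.replace("q=np.array([proj(cam,X) for X in P])","C=cal(cam);v=P@np.array(C['R']).T+C['t'];u=v[:,:2]/v[:,2:];u=u*(1+C['k1']*(u**2).sum(1,keepdims=True));q=(np.c_[u,np.ones(len(u))]@np.array(C['camera_matrix']).T)[:,:2]")
s=s.replace("    S=4\n","    obs=[(c,hull(m)) for c,m in obs]\n")
s+='''
def hull(m):
    m=m.astype(np.uint8);k,l,st,_=cv2.connectedComponentsWithStats(m);i=1+np.argmax(st[1:,4])
    p=cv2.findNonZero((l==i).astype(np.uint8));o=np.zeros_like(m);cv2.fillPoly(o,[cv2.convexHull(p)],1);return o>0
'''
open('h.py','w').write(s)
E
time python3 m.py
```

```text
tray ['top', 'scene'] [0.5496 0.0308 0.1888] 0.014
tray ['top'] [0.5489 0.0306 0.1868] 0.015
tray ['scene'] [0.5502 0.0315 0.1756] 0.009
hub_mid ['top', 'scene'] [ 0.4269 -0.2903  0.0798] 0.085
hub_mid ['top'] [ 0.4266 -0.2923  0.005 ] 0.134
hub_mid ['scene'] [ 0.4268 -0.29    0.1057] 0.028
bearing_mid ['scene'] [0.5955 0.324  0.0833] 0.093
carton_mid ['top', 'scene'] [ 0.6039 -0.3361 -0.5209] 0.342
carton_mid ['top'] [ 0.6075 -0.3367  0.8537] 0.05
carton_mid ['scene'] [ 0.6065 -0.3365 -0.5708] 0.344
filter_mid ['top', 'scene'] [0.4423 0.2896 0.0409] 0.084
filter_mid ['top'] [0.4422 0.2895 0.0415] 0.087
filter_mid ['scene'] [0.4406 0.2906 0.0899] 0.069
jar_mid ['top', 'scene'] [0.4791 0.4265 0.1254] 0.214
jar_mid ['top'] [0.4772 0.4257 0.0205] 0.197
jar_mid ['scene'] [0.4741 0.4302 0.1146] 0.206
pillow (array([0.48982658, 0.11279313, 0.00971153]), np.float64(0.00019967163947003192))
bracket (array([ 5.18837320e-01, -6.61952459e-02,  4.12807870e-04]), np.float64(0.011923106390769331))
vblock_mid (array([ 0.4778676 , -0.41969888,  0.01955103]), np.float64(0.007665790416099263))
real	0m21.497s
user	0m2.938s
sys	0m0.321s
```

Emit:
step_arm:
  moves:
    - [[2.49,3.08,-0.5,0.068],[2.49,3.08,-0.5,0.068],[2.49,3.08,-0.5,0.068],[2.49,3.08,-0.5,0.068],[2.49,3.08,-0.5,0.068],[2.49,3.08,-0.5,0.068],[2.49,3.08,-0.5,0.068],[2.49,3.08,-0.5,0.068],[2.49,3.08,-0.5,0.068],[2.49,3.08,-0.5,0.068]]
  grip: 0
  squeeze: 50

```text
t: 3.13
tool_pos: [0.4279, -0.2894, 0.1814]
tool_rot: [3.001, -0.926, 0.001]
contact_force: [0.8, -0.9, 0.0]
opening: 0.0853
```

```bash
cat > w.py <<'E'
# usage: w.py thing x y yaw z0 name
from h import *;import sys
n,x,y,a,z0,name=sys.argv[1],*map(float,sys.argv[2:6]),sys.argv[6]
from scipy.spatial.transform import Rotation as Ro
o=readout.get_obs();R=Ro.from_rotvec(o["tool_rot"]).as_matrix()
print("t",o["t"],"tcp",np.round(o["tool_pos"],4),"phi",round(np.arctan2(R[1,0],R[0,0]),3),"F",np.round(o["contact_force"],1),"open",round(o["opening"],4))
cal("wrist");snap("wrist",name)
m=pick("wrist",n,[x,y,z0+.02])
if m:
    r=m["region"];print("box",m["box"],m["confidence"]);v,f=fit(n,[("wrist",r)],(x,y,a),z0);print(n,np.round(v,4),round(f,3),"delta cm",np.round(100*(v[:2]-o["tool_pos"][:2]),2))
for p in nets.pinpoint("wrist",n)[:3]: print("pt",np.round(p["at"]),round(p["confidence"],2),np.round(at("wrist",p["at"],z0+dict(hub_mid=.015,bearing_mid=.009,carton_mid=.027,filter_mid=.0315).get(n,0)),4))
E
python3 w.py hub_mid .4266 -.291 0 0 hub1
```

```text
t 3.1333 tcp [ 0.4279 -0.2894  0.1814] phi -0.599 F [ 0.8 -0.9  0. ] open 0.0853
box [280.2, 182.1, 354.8, 265.1] 0.64
hub_mid [ 0.4275 -0.2904  0.0285] 0.051 delta cm [-0.05 -0.1 ]
pt [163. 204.] 0.87 [ 0.3383 -0.2119  0.015 ]
pt [412.  94.] 0.77 [ 0.5371 -0.2514  0.015 ]
pt [317. 222.] 0.73 [ 0.4286 -0.2911  0.015 ]
```

View pics/hub1.png

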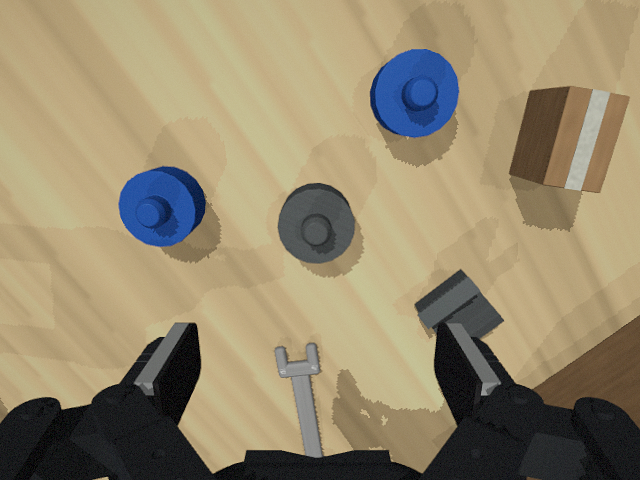

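Emit:
step_arm:
  moves:
    - [[-0.03,-0.07,-4,0],[0,0,-4,0],[0,0,-4,0],[0,0,-3,0],[0,0,-1.5,0],[0,0,-1.1,0],[0,0,0,0]]

```text
t: 3.87
tool_pos: [0.4248, -0.2916, 0.003]
tool_rot: [-2.998, 0.934, 0.006]
contact_force: [0.1, 0.2, -0.5]
opening: 0.0856
```

Emit:
step_arm:
  moves:
    - [[0,0,0,0],[0,0,0,0],[0,0,0,0],[0,0,0,0],[0,0,0,0],[0,0,0,0]]
  grip: 1
  squeeze: 50

```text
t: 4.37
tool_pos: [0.428, -0.2933, 0.0078]
tool_rot: [2.998, -0.931, 0.005]
contact_force: [-2.0, -1.2, 6.2]
opening: 0.0553
```

Emit:
step_arm:
  moves:
    - [[0,0,0,0],[0,0,0,0],[0,0,0,0]]

```text
t: 4.62
tool_pos: [0.428, -0.2933, 0.0078]
tool_rot: [2.998, -0.931, 0.005]
contact_force: [-2.1, -0.2, 6.4]
opening: 0.0556
```

Emit:
step_arm:
  moves:
    - [[0,0,1,0],[0,0,1.5,0],[0,0,0,0]]

```text
t: 4.87
tool_pos: [0.4283, -0.2931, 0.0333]
tool_rot: [2.998, -0.931, 0.008]
contact_force: [0.3, -1.6, -1.6]
opening: 0.0554
```

```bash
python3 w.py hub_mid .4266 -.291 0 0.02 hub2
```

```text
t 4.8667 tcp [ 0.4283 -0.2931  0.0333] phi -0.602 F [ 0.3 -1.6 -1.6] open 0.0554
box [237.6, 245.3, 399.4, 420.7] 0.78
hub_mid [ 0.4285 -0.2946  0.041 ] 0.032 delta cm [ 0.01 -0.15]
pt [318. 329.] 0.97 [ 0.4291 -0.2944  0.035 ]
pt [ 36. 270.] 0.89 [ 0.3555 -0.2141  0.035 ]
pt [494.  68.] 0.67 [ 0.5292 -0.2493  0.035 ]
```

View pics/hub2.png

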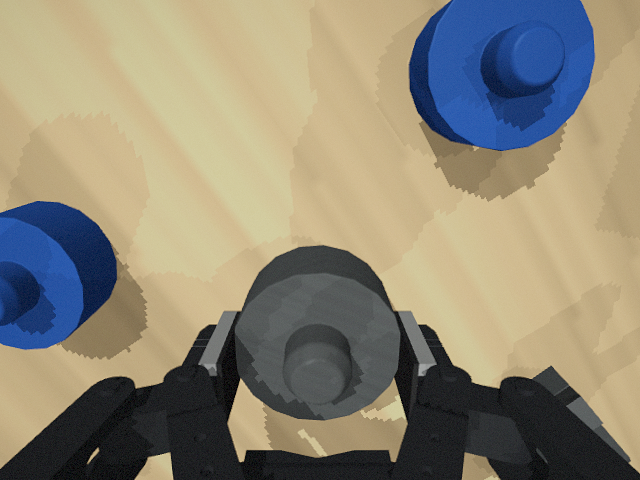

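Emit:
step_arm:
  moves:
    - [[0,0,3.8,0],[0,0,3.9,0],[0.97,3.96,0,0],[0.97,3.96,0,0],[0.97,3.96,0,0],[0.97,3.96,0,0],[0.97,3.96,0,0],[0.97,3.96,0,0],[0.97,3.96,0,0],[0.97,3.96,0,0]]

```text
t: 5.85
tool_pos: [0.5036, 0.0272, 0.1062]
tool_rot: [3.0, -0.931, -0.002]
contact_force: [0.9, -0.8, -2.1]
opening: 0.0554
```

Emit:
step_arm:
  moves:
    - [[0,0,0,0],[0,0,0,0]]

```text
t: 6.02
tool_pos: [0.5036, 0.0272, 0.106]
tool_rot: [3.002, -0.924, -0.003]
contact_force: [0.2, -0.4, -2.3]
opening: 0.0551
```

```bash
python3 w.py hub_mid .5054 .0226 0 0.104 hub3
python3 - <<'E'
from h import *
m=pick("wrist","tray",[.55,.03,.017]); print(m and m["box"])
E
```

```text
t 6.0167 tcp [0.5036 0.0272 0.106 ] phi -0.597 F [ 0.2 -0.4 -2.3] open 0.0551
box [237.6, 244.4, 401.2, 421.6] 0.8
hub_mid [ 0.5067  0.0293 -0.0243] 0.114 delta cm [0.31 0.2 ]
pt [320. 329.] 0.71 [0.5086 0.0309 0.119 ]
[96.1, 0.0, 631.5, 421.8]
```

View pics/hub3.png

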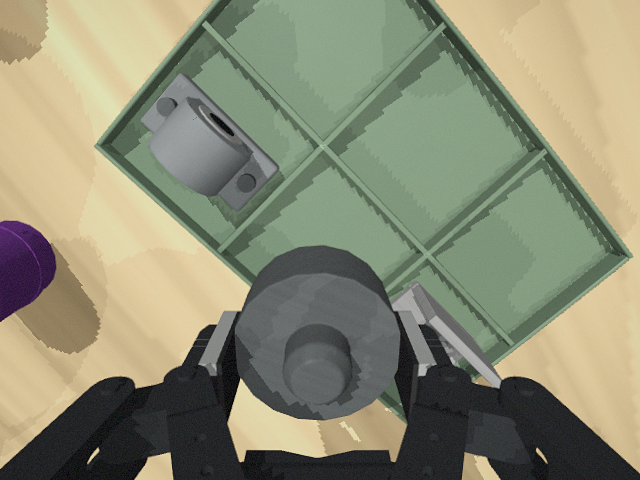

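Run:
```python
from h import *
from scipy.optimize import least_squares
L=[((0,.045),(322,147)),((0,-.045),(428,257)),((-.09,.045),(221,250)),((.09,-.045),(546,152)),((.09,.045),(441,26)),((0,.135),(206,23))]
W=np.array([at("wrist",p,.017)[:2] for _,p in L]);A=np.array([l for l,_ in L])
f=lambda v:((A@np.array([[np.cos(v[2]),np.sin(v[2])],[-np.sin(v[2]),np.cos(v[2])]])+v[:2])-W).ravel()
r=least_squares(f,[.55,.03,.18]);print(r.x,np.round(1e3*r.fun.reshape(-1,2),1))
```

```text
[0.54994165 0.02758596 0.17160303] [[ 0.5 -0.5]
 [-0.1  0.2]
 [-4.6 -0.7]
 [ 1.8 -0.5]
 [ 3.9 -1. ]
 [-1.4  2.4]]
```

Emit:
step_arm:
  moves:
    - [[0.2,-0.45,0,0],[0,0,-3,0],[0,0,-3,0],[0,0,-1.2,0],[0,0,0,0]]

```text
t: 6.63
tool_pos: [0.5029, 0.0198, 0.0314]
tool_rot: [2.998, -0.934, -0.013]
contact_force: [-1.3, 0.1, -3.7]
opening: 0.0556
```

```bash
python3 w.py tray .5498 .0295 .18 0 hub4
```

```text
t 6.6333 tcp [0.5029 0.0198 0.0314] phi -0.604 F [-1.3  0.1 -3.7] open 0.0556
pt [390. 212.] 0.71 [0.5512 0.0328 0.    ]
```

View pics/hub4.png

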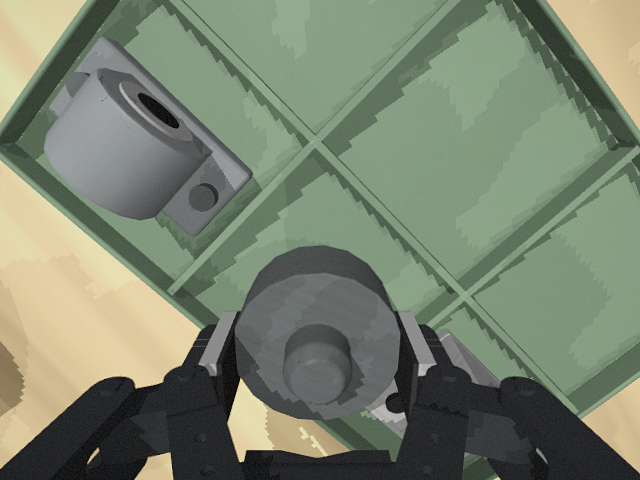

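Run:
```python
from h import *
P=[at("wrist",p,.017)[:2] for p in((316,143),(465,297),(177,292))]
print(np.round(P,4),(P[1]+P[2])/2)
o=readout.get_obs();print(o["tool_pos"])
m=pick("wrist","hub_mid",[.505,.02,.05]);print(fit("hub_mid",[("wrist",m["region"])],(.505,.02,0),.0236))
```

```text
[[ 0.5466  0.0755]
 [ 0.5631 -0.0149]
 [ 0.4615  0.0582]] [0.51228885 0.02164983]
[0.50744396 0.01992693 0.03669411]
(array([0.50789409, 0.01885125, 0.04366313]), np.float64(0.03507170795306391))
```

Emit:
step_arm:
  moves:
    - [[0.35,0.25,0,0],[0,0,-1.2,0],[0,0,-0.5,0],[0,0,0,0],[0,0,0,0]]

```text
t: 7.25
tool_pos: [0.5089, 0.0232, 0.0173]
tool_rot: [3.0, -0.931, -0.003]
contact_force: [0.5, 0.7, -1.9]
opening: 0.0556
```

Emit:
step_arm:
  moves:
    - [[0,0,-0.3,0],[0,0,0,0]]

```text
t: 7.42
tool_pos: [0.5096, 0.0231, 0.0149]
tool_rot: [3.0, -0.931, -0.001]
contact_force: [-0.6, 0.6, -2.8]
opening: 0.0554
```

Emit:
step_arm:
  moves:
    - [[0,0,-0.3,0],[0,0,0,0],[0,0,-0.15,0],[0,0,0,0]]

```text
t: 7.75
tool_pos: [0.51, 0.023, 0.0109]
tool_rot: [-3.0, 0.931, -0.0]
contact_force: [0.4, 0.2, -0.4]
opening: 0.0552
```

Emit:
step_arm:
  moves:
    - [[0,0,-0.05,0],[0,0,0,0],[0,0,0,0]]
  grip: 0.22

```text
t: 8.0
tool_pos: [0.5103, 0.0229, 0.0108]
tool_rot: [-3.0, 0.931, -0.002]
contact_force: [0.1, 0.7, 0.6]
opening: 0.0667
```

Emit:
step_arm:
  moves:
    - [[0,0,2,0],[0,0,3,0],[0,0,4,0],[0,0,4,0]]

```text
t: 8.33
tool_pos: [0.5089, 0.0231, 0.141]
tool_rot: [3.0, -0.931, -0.003]
contact_force: [1.6, -0.4, -0.2]
opening: 0.0663
```

Run:
```python
from h import *
print(readout.get_obs()["tool_pos"])
for c in("top","scene","wrist"):snap(c,"a_"+c)
ms=[(c,pick(c,"hub_mid",[.51,.022,.03])) for c in("top","scene","wrist")]
for c,m in ms:
    if m:print(c,m["box"],fit("hub_mid",[(c,m["region"])],(.51,.022,0),.003))
```

```text
[0.50886357 0.02309168 0.14100112]
scene [329.0, 260.9, 353.7, 290.9] (array([0.51213306, 0.02555191, 0.0092168 ]), np.float64(0.06967741935483873))
wrist [267.1, 189.9, 354.0, 283.5] (array([0.50598169, 0.02677987, 0.04719108]), np.float64(0.08248324103759841))
```

View pics/a_wrist.png

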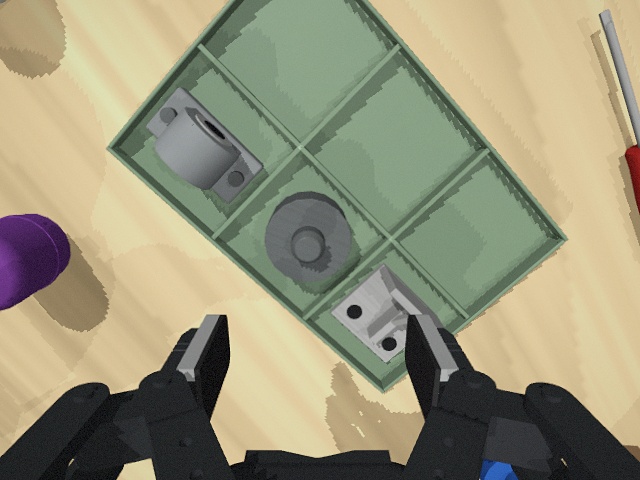

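Emit:
step_arm:
  moves:
    - [[1.1,3.76,0.5,0],[1.1,3.76,0.5,0],[1.1,3.76,0.5,0],[1.1,3.76,0.5,0],[1.1,3.76,0.5,0],[1.1,3.76,0.5,0],[1.1,3.76,0.5,0],[1.1,3.76,0.5,0],[0,0,0,0]]
  grip: 0

```text
t: 9.38
tool_pos: [0.5977, 0.3294, 0.1781]
tool_rot: [-3.002, 0.924, 0.004]
contact_force: [-0.5, -0.5, 0.2]
opening: 0.0856
```

```bash
python3 w.py bearing_mid .597 .323 0 0 brg1
```

```text
t 9.3833 tcp [0.5977 0.3294 0.1781] phi -0.597 F [-0.5 -0.5  0.2] open 0.0856
box [285.7, 192.2, 353.6, 262.4] 0.9
bearing_mid [0.597  0.3237 0.0794] 0.072 delta cm [-0.07 -0.57]
pt [315. 228.] 0.93 [0.5935 0.3245 0.009 ]
```

View pics/brg1.png

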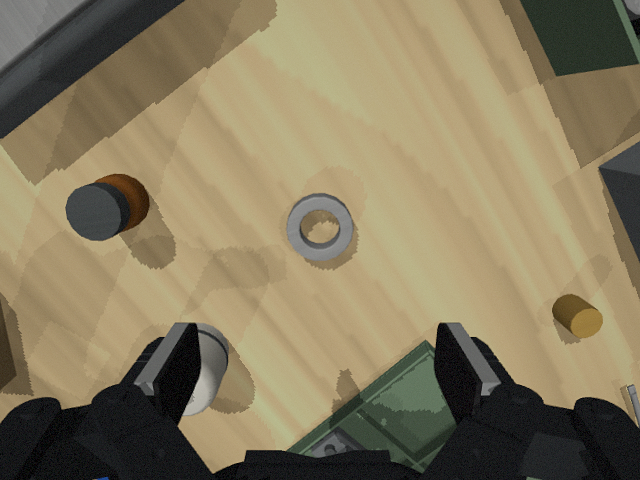

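Emit:
step_arm:
  moves:
    - [[-0.1,-0.5,-4,0],[0,0,-4,0],[0,0,-4,0],[0,0,-3,0],[0,0,-1.3,0],[0,0,-0.8,0],[0,0,0,0],[0,0,0,0]]

```text
t: 10.2
tool_pos: [0.598, 0.3187, 0.011]
tool_rot: [-2.999, 0.932, -0.003]
contact_force: [-0.6, 0.8, 0.0]
opening: 0.0854
```

```bash
python3 w.py bearing_mid .596 .324 0 0 brg2
```

```text
t 10.2 tcp [0.598  0.3187 0.011 ] phi -0.603 F [-0.6  0.8  0. ] open 0.0854
box [234.7, 249.5, 373.6, 384.5] 0.7
bearing_mid [0.5963 0.3237 0.0286] 0.059 delta cm [-0.17  0.5 ]
```

Emit:
step_arm:
  moves:
    - [[-0.2,0.45,0,0],[0,0,-0.7,0],[0,0,0,0]]

```text
t: 10.6
tool_pos: [0.5943, 0.3236, 0.0018]
tool_rot: [3.0, -0.93, -0.001]
contact_force: [-0.2, -0.1, 0.0]
opening: 0.0854
```

Emit:
step_arm:
  moves:
    - [[0,0,0,0],[0,0,0,0],[0,0,0,0],[0,0,0,0],[0,0,0,0],[0,0,0,0]]
  grip: 1
  squeeze: 40

```text
t: 11.1
tool_pos: [0.5952, 0.3234, 0.0028]
tool_rot: [-3.0, 0.931, -0.001]
contact_force: [-0.2, 0.1, 2.7]
opening: 0.0504
```

Emit:
step_arm:
  moves:
    - [[0,0,2,0],[0,0,3,0],[0,0,4,0],[0,0,3,0],[0,0,0,0]]

```text
t: 11.52
tool_pos: [0.599, 0.3251, 0.1312]
tool_rot: [-2.992, 0.929, -0.016]
contact_force: [1.7, 0.0, 0.3]
opening: 0.0509
```

```bash
python3 w.py bearing_mid .596 .324 0 0.12 brg3
```

```text
t 11.5167 tcp [0.599  0.3251 0.1312] phi -0.602 F [1.7 0.  0.3] open 0.0509
box [246.2, 261.2, 390.2, 401.2] 0.73
bearing_mid [0.5982 0.3222 0.0812] 0.056 delta cm [-0.08 -0.29]
```

View pics/brg3.png

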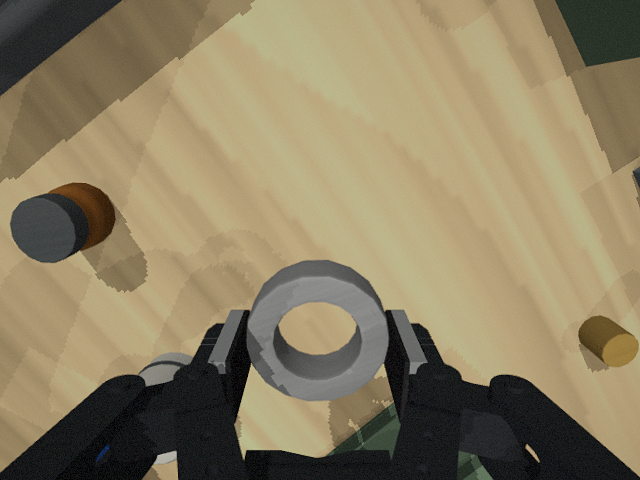

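Emit:
step_arm:
  moves:
    - [[-1.1,-3.76,0,0],[-1.1,-3.76,0,0],[-1.1,-3.76,0,0],[-1.1,-3.76,0,0],[-1.1,-3.76,0,0],[-1.1,-3.76,0,0],[-1.1,-3.76,0,0],[-1.1,-3.76,0,0],[0,0,-2,0],[0,0,0,0]]

```text
t: 12.5
tool_pos: [0.5024, 0.0211, 0.0967]
tool_rot: [2.997, -0.937, -0.015]
contact_force: [-1.5, -0.4, -2.8]
opening: 0.0504
```

```bash
cat > rel.py <<'E'
from h import *;import sys
for k in range(1):
    p=readout.get_obs()["tool_pos"];cal("wrist");snap("wrist",sys.argv[1])
    b=pick("wrist","bearing_mid",[p[0],p[1],p[2]+.005]);h=pick("wrist","hub_mid",[.51,.023,.03])
    B,f=fit("bearing_mid",[("wrist",b["region"])],(*p[:2],0),p[2]-.002)
    print(p,"ring",np.round(B,4),round(f,3),b["box"])
    if h:
        H,g=fit("hub_mid",[("wrist",h["region"])],(.51,.023,0),.003);print("hub",np.round(H,4),round(g,3),h["box"],"delta cm",100*(H-B)[:2])
    for m in nets.masks_of("wrist","hub_mid"):print(m["box"],m["confidence"])
E
python3 rel.py r1
```

```text
[0.50239028 0.02107999 0.09670972] ring [0.5041 0.0215 0.018 ] 0.059 [243.6, 263.4, 387.6, 403.4]
hub [0.512  0.0241 0.014 ] 0.223 [275.3, 191.0, 383.1, 285.9] delta cm [0.78569265 0.25622299]
[275.3, 191.0, 383.1, 285.9] 0.64
```

View pics/r1.png

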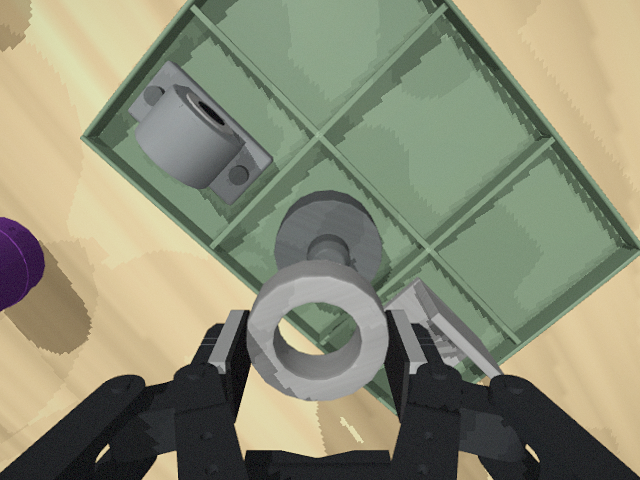

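Emit:
step_arm:
  moves:
    - [[0.4,-0.2,0,0],[0,0,0,0],[0,0,0,0]]

```text
t: 12.95
tool_pos: [0.5115, 0.0211, 0.1029]
tool_rot: [-3.001, 0.93, -0.001]
contact_force: [-0.7, -0.0, -1.4]
opening: 0.0505
```

```bash
cat >> h.py <<'E'
def ext(n,cam,b,use,x0,z0):
    """x,y from bounding-box extents; use=indices of left,top,right,bottom"""
    from scipy.optimize import least_squares
    C=cal(cam)
    def f(p):
        P=SH[n]+[p[0],p[1],z0];v=P@np.array(C['R']).T+C['t'];u=v[:,:2]/v[:,2:];u=u*(1+C['k1']*(u**2).sum(1,keepdims=True));q=(np.c_[u,np.ones(len(u))]@np.array(C['camera_matrix']).T)[:,:2]
        return (np.r_[q.min(0),q.max(0)]-b)[use]
    r=least_squares(f,x0,x_scale=.01,diff_step=1e-4);return r.x,np.round(r.fun,1)
E
cat > rel.py <<'E'
from h import *;import sys
p=readout.get_obs()["tool_pos"];cal("wrist");snap("wrist",sys.argv[1])
b=pick("wrist","bearing_mid",[p[0],p[1],p[2]+.005]);h=pick("wrist","hub_mid",[.51,.023,.03])
B=ext("bearing_mid","wrist",b["box"],[0,1,2,3],p[:2],p[2]-.002)
print(np.round(p,4),"ring",np.round(B[0],4),B[1])
H=ext("hub_mid","wrist",h["box"],[0,1,2],[.51,.023],.003);print("hub",np.round(H[0],4),H[1],h["box"],"delta cm",np.round(100*(H[0]-B[0]),2))
E
python3 rel.py r2; python3 rel.py r3
```

```text
[0.5115 0.0211 0.1029] ring [0.5133 0.0215] [-2.7 -2.7  2.7  3.5]
hub [0.5127 0.0235] [-0.5  0.   0.5] [261.9, 196.6, 366.3, 308.5] delta cm [-0.07  0.21]
[0.511  0.0208 0.1025] ring [0.5132 0.0214] [-0.8 -2.6  0.8  3.1]
hub [0.5116 0.0232] [-0.8  0.1  0.8] [261.3, 197.3, 365.4, 310.3] delta cm [-0.16  0.18]
```

Emit:
step_arm:
  moves:
    - [[-0.1,0.2,-1.5,0],[0,0,-2,0],[0,0,0,0],[0,0,0,0],[0,0,0,0]]

```text
t: 13.67
tool_pos: [0.5102, 0.0224, 0.068]
tool_rot: [-3.0, 0.931, -0.001]
contact_force: [1.1, -0.8, -0.2]
opening: 0.0504
```

```bash
python3 rel.py r4; python3 rel.py r5
```

```text
[0.5102 0.0224 0.068 ] ring [0.5113 0.0225] [-2.  -1.5  2.   2.1]
hub [0.5115 0.0232] [-1.9  0.2  1.9] [256.3, 211.6, 375.9, 340.8] delta cm [0.02 0.07]
[0.5108 0.0224 0.0687] ring [0.5119 0.0226] [-0.6 -2.3  0.6  2.8]
hub [0.5111 0.0232] [-0.7  0.1  0.7] [253.6, 212.6, 375.0, 340.5] delta cm [-0.08  0.06]
```

View pics/r5.png

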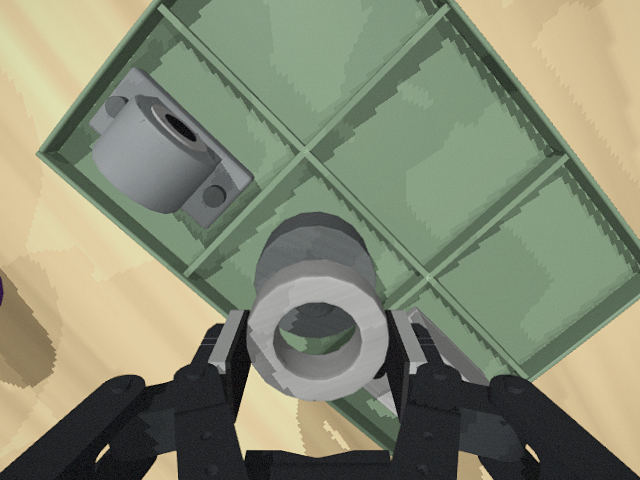

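Emit:
step_arm:
  moves:
    - [[-0.03,0.06,-1,0],[0,0,-0.8,0],[0,0,-0.6,0],[0,0,0,0]]

```text
t: 14.3
tool_pos: [0.5076, 0.0233, 0.0407]
tool_rot: [2.999, -0.931, -0.007]
contact_force: [-0.8, -0.2, -1.3]
opening: 0.0503
```

Emit:
step_arm:
  moves:
    - [[0,0,-0.5,0],[0,0,-0.3,0],[0,0,0,0]]

```text
t: 14.55
tool_pos: [0.5098, 0.0231, 0.0357]
tool_rot: [3.0, -0.931, -0.0]
contact_force: [-0.7, -0.4, 1.7]
opening: 0.0505
```

Emit:
step_arm:
  moves:
    - [[0,0,0,0],[0,0,0,0],[0,0,0,0],[0,0,0,0]]
  grip: 0.22

```text
t: 14.88
tool_pos: [0.5096, 0.0231, 0.0354]
tool_rot: [-3.0, 0.931, -0.001]
contact_force: [-0.4, 0.3, 0.7]
opening: 0.0664
```

Emit:
step_arm:
  moves:
    - [[0,0,2,0],[0,0,3,0],[0,0,4,0],[0,0,3.5,0],[0,0,0,0]]

```text
t: 15.3
tool_pos: [0.5144, 0.0227, 0.1694]
tool_rot: [-2.997, 0.93, -0.023]
contact_force: [1.3, 1.1, 0.6]
opening: 0.0665
```

Run:
```python
from h import *
print(readout.get_obs()["tool_pos"])
a=snap("wrist","b_wrist");s=snap("scene","b_scene")
b=pick("wrist","bearing_mid",[.51,.023,.04]);print(b["box"],ext("bearing_mid","wrist",b["box"],[0,1,2,3],[.51,.023],.033))
cv2.imwrite("pics/b.png",np.hstack([a[100:400,150:450],cv2.resize(s[230:330,290:390],(300,300))]))
```

```text
[0.51440102 0.02266731 0.16937836]
[268.9, 197.9, 349.7, 275.6] (array([0.50861469, 0.02565379]), array([ 0.3, -2.2, -0.3,  2.3]))
```

View pics/b.png

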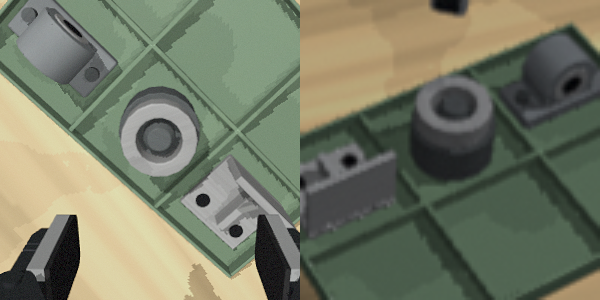

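Emit:
step_arm:
  moves:
    - [[0.97,-3.6,0.3,-0.012],[0.97,-3.6,0.3,-0.012],[0.97,-3.6,0.3,-0.012],[0.97,-3.6,0.3,-0.012],[0.97,-3.6,0.3,-0.012],[0.97,-3.6,0.3,-0.012],[0.97,-3.6,0.3,-0.012],[0.97,-3.6,0.3,-0.012],[0.97,-3.6,0.3,-0.012],[0.97,-3.6,0.3,-0.012]]
  grip: 0

```text
t: 16.28
tool_pos: [0.6055, -0.338, 0.1869]
tool_rot: [-2.937, 1.11, 0.008]
contact_force: [0.2, -0.7, 0.4]
opening: 0.0853
```

Emit:
step_arm:
  moves:
    - [[0,0,0,0],[0,0,0,0],[0,0,0,0]]

```text
t: 16.53
tool_pos: [0.6055, -0.336, 0.1875]
tool_rot: [-2.938, 1.109, 0.007]
contact_force: [0.1, 0.4, 0.0]
opening: 0.0855
```

```bash
python3 w.py carton_mid .6075 -.3367 .8537 0 car1;python3 w.py carton_mid .6075 -.3367 .8537 0 car1b
```

```text
t 16.5333 tcp [ 0.6055 -0.336   0.1875] phi -0.722 F [0.1 0.4 0. ] open 0.0855
box [291.5, 173.6, 351.7, 267.7] 0.57
carton_mid [ 0.6109 -0.3374  0.871 ] 0.026 delta cm [ 0.54 -0.14]
t 16.6833 tcp [ 0.6061 -0.3353  0.1893] phi -0.721 F [-0.5  0.4  1. ] open 0.0854
box [291.7, 174.2, 351.4, 267.9] 0.82
carton_mid [ 0.6105 -0.3375  0.858 ] 0.022 delta cm [ 0.44 -0.22]
pt [320. 219.] 0.59 [ 0.6102 -0.3357  0.027 ]
```

View pics/car1.png

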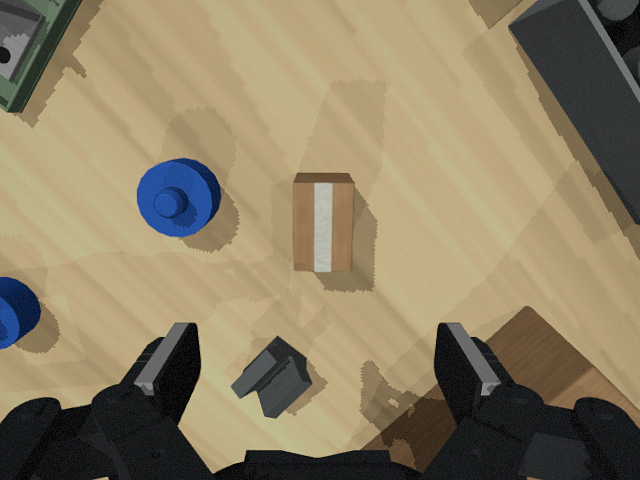

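Emit:
step_arm:
  moves:
    - [[0.35,-0.15,-4,0.012],[0,0,-4,0],[0,0,-4,0],[0,0,-3,0],[0,0,-2.1,0],[0,0,0,0],[0,0,0,0]]

```text
t: 17.42
tool_pos: [0.6092, -0.3374, 0.0181]
tool_rot: [-2.945, 1.091, 0.004]
contact_force: [0.7, 0.2, -0.1]
opening: 0.0855
```

Emit:
step_arm:
  moves:
    - [[0,0,0,0],[0,0,0,0],[0,0,0,0],[0,0,0,0],[0,0,0,0],[0,0,0,0],[0,0,0,0],[0,0,0,0]]
  grip: 1
  squeeze: 35

```text
t: 18.08
tool_pos: [0.6112, -0.3392, 0.0219]
tool_rot: [2.945, -1.092, 0.005]
contact_force: [-1.0, 0.6, 6.2]
opening: 0.0418
```

```bash
python3 w.py carton_mid .6105 -.3375 .86 0 car2
```

```text
t 18.0833 tcp [ 0.6112 -0.3392  0.0219] phi -0.71 F [-1.   0.6  6.2] open 0.0418
box [247.3, 227.8, 384.6, 446.8] 0.6
carton_mid [ 0.6128 -0.339   0.8608] 0.018 delta cm [0.15 0.02]
pt [318. 328.] 0.71 [ 0.6135 -0.3387  0.027 ]
```

Emit:
step_arm:
  moves:
    - [[0,0,2,0],[0,0,4,0],[0,0,4,0],[-0.28,3.88,0,-0.056],[-0.28,3.88,0,-0.056],[-0.28,3.88,0,-0.056],[-0.28,3.88,0,-0.056],[-0.28,3.88,0,-0.056],[-0.28,3.88,0,-0.056],[-0.28,3.88,0,-0.056]]

```text
t: 19.07
tool_pos: [0.5898, -0.065, 0.1194]
tool_rot: [-2.674, 1.649, -0.0]
contact_force: [-0.8, 0.9, -1.6]
opening: 0.0415
```

Emit:
step_arm:
  moves:
    - [[-0.28,3.88,0,-0.056],[-0.28,3.88,0,-0.056],[-0.28,3.88,0,-0.056],[-0.28,3.88,0,-0.056],[-0.28,3.88,0,-0.056],[0,0,0,0],[0,0,0,0],[0,0,0,0]]

```text
t: 19.73
tool_pos: [0.5763, 0.127, 0.1193]
tool_rot: [2.422, -2.001, 0.001]
contact_force: [0.2, -0.2, -1.9]
opening: 0.0413
```

```bash
python3 w.py carton_mid .579 .1267 .18 0.095 car3; python3 w.py tray .551 .03 .18 0 car3b
```

```text
t 19.7333 tcp [0.5763 0.127  0.1193] phi -1.381 F [ 0.2 -0.2 -1.9] open 0.0413
box [245.0, 228.6, 386.4, 451.1] 0.59
carton_mid [0.5773 0.1261 0.1861] 0.019 delta cm [ 0.1  -0.09]
pt [319. 328.] 0.94 [0.5781 0.1254 0.122 ]
t 19.8833 tcp [0.5766 0.1258 0.1193] phi -1.384 F [-0.2 -0.  -2.1] open 0.0413
box [234.4, 165.9, 637.1, 418.3] 0.84
tray [0.5521 0.0307 0.1959] 0.274 delta cm [-2.45 -9.51]
pt [441. 298.] 0.64 [0.5509 0.0312 0.    ]
```

View pics/car3b.png

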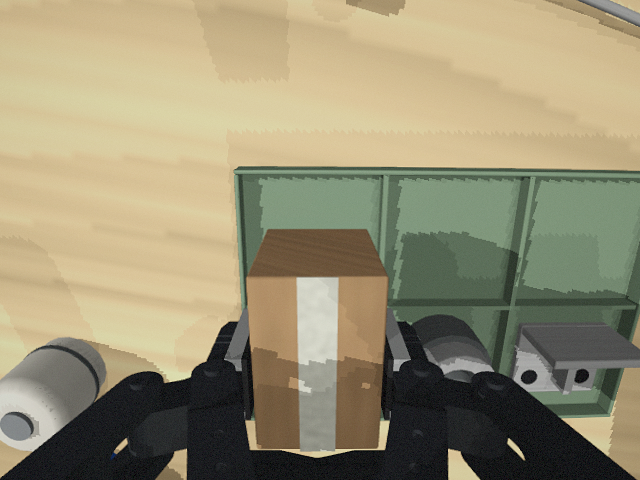

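Run:
```python
from h import *
from scipy.optimize import least_squares
L=[((.09,.135),(238.5,171)),((.09,.045),(384,174)),((.09,-.045),(530,178.5)),((0,-.045),(510,304)),((-.09,-.135),(612,415))]
W=np.array([at("wrist",p,.017)[:2] for _,p in L]);A=np.array([l for l,_ in L])
f=lambda v:((A@np.array([[np.cos(v[2]),np.sin(v[2])],[-np.sin(v[2]),np.cos(v[2])]])+v[:2])-W).ravel()
r=least_squares(f,[.55,.03,.18]);print(r.x,np.round(1e3*r.fun.reshape(-1,2),1))
x,y,a=r.x;c,s=np.cos(a),np.sin(a)
for l in((.045,.09),(.045,-.09)):print(x+c*l[0]-s*l[1],y+s*l[0]+c*l[1])
o=readout.get_obs()["tool_pos"];print(o)
```

```text
[0.55028926 0.03274894 0.18847004] [[-1.6  2.7]
 [ 1.  -0.5]
 [ 3.6 -1.2]
 [-2.9 -3. ]
 [-0.   2. ]]
0.577630341790653 0.12958625310790875
0.6113544654627983 -0.04722631285544648
[0.57660131 0.12606326 0.11928283]
```

Emit:
step_arm:
  moves:
    - [[0,0.25,-2.5,0],[0,0,-3,0],[0,0,-2,0],[0,0,-1,0],[0,0,0,0],[0,0,0,0]]

```text
t: 20.53
tool_pos: [0.5766, 0.1294, 0.0344]
tool_rot: [2.42, -2.003, -0.0]
contact_force: [0.0, 0.0, -2.3]
opening: 0.0417
```

Emit:
step_arm:
  moves:
    - [[0,0,-0.5,0],[0,0,0,0],[0,0,0,0]]

```text
t: 20.78
tool_pos: [0.5773, 0.1297, 0.0305]
tool_rot: [-2.42, 2.001, -0.002]
contact_force: [-0.1, 0.6, -2.4]
opening: 0.0416
```

Emit:
step_arm:
  moves:
    - [[0,0,-0.4,0],[0,0,0,0],[0,0,0,0]]

```text
t: 21.03
tool_pos: [0.5763, 0.1297, 0.0252]
tool_rot: [2.421, -2.002, -0.0]
contact_force: [-0.5, -0.6, -1.7]
opening: 0.0414
```

Emit:
step_arm:
  moves:
    - [[0,0,-0.2,0],[0,0,0,0],[0,0,0,0]]

```text
t: 21.28
tool_pos: [0.5767, 0.1298, 0.0249]
tool_rot: [2.421, -2.002, -0.0]
contact_force: [-4.7, -0.4, 8.0]
opening: 0.0416
```

Emit:
step_arm:
  moves:
    - [[0,0,0.1,0],[0,0,0,0],[0,0,0,0],[0,0,0,0]]
  grip: 0.25

```text
t: 21.62
tool_pos: [0.5764, 0.1297, 0.0242]
tool_rot: [-2.421, 2.002, -0.0]
contact_force: [0.8, 0.5, 0.2]
opening: 0.0642
```

Emit:
step_arm:
  moves:
    - [[0,0,2,0],[0,0,4,0],[0,0,4,0],[0,0,4,0],[0,0,2,0],[0,0,0,0]]

```text
t: 22.12
tool_pos: [0.5801, 0.1301, 0.1919]
tool_rot: [-2.414, 1.997, -0.014]
contact_force: [0.7, 0.6, -0.2]
opening: 0.0639
```

```bash
python3 w.py carton_mid .5776 .1295 .187 0.003 car4
```

```text
t 22.1167 tcp [0.5801 0.1301 0.1919] phi -1.382 F [ 0.7  0.6 -0.2] open 0.0639
box [285.9, 179.6, 346.0, 274.9] 0.89
carton_mid [0.5792 0.1288 0.1851] 0.016 delta cm [-0.09 -0.12]
pt [316. 226.] 0.57 [0.5805 0.1296 0.03  ]
```

Emit:
step_arm:
  moves:
    - [[-2.25,2.66,0,0],[-2.25,2.66,0,0],[-2.25,2.66,0,0],[-2.25,2.66,0,0],[-2.25,2.66,0,0],[-2.25,2.66,0,0],[0,0,0,0],[0,0,0,0]]
  grip: 0

```text
t: 22.93
tool_pos: [0.4393, 0.2897, 0.1816]
tool_rot: [2.421, -1.996, -0.002]
contact_force: [0.2, -0.2, 0.5]
opening: 0.0854
```

```bash
python3 w.py filter_mid .4422 .2895 0 0 fil1;python3 w.py filter_mid .4422 .2895 0 0 fil1b
```

```text
t 22.9333 tcp [0.4393 0.2897 0.1816] phi -1.379 F [ 0.2 -0.2  0.5] open 0.0854
t 23.0833 tcp [0.4415 0.2884 0.1829] phi -1.383 F [1.  0.7 0.1] open 0.0856
box [272.8, 183.3, 355.3, 270.4] 0.64
filter_mid [ 0.4434  0.2883 -0.0069] 0.012 delta cm [ 0.19 -0.  ]
pt [313. 346.] 0.88 [0.3421 0.2713 0.0315]
```

View pics/fil1.png

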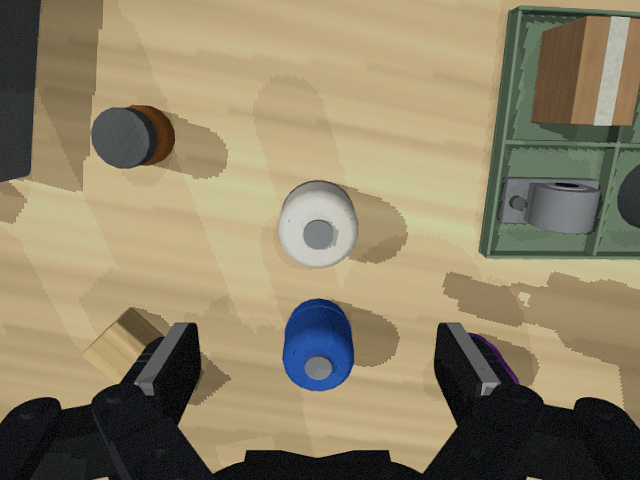

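Emit:
step_arm:
  moves:
    - [[0.15,0,-4,0],[0,0,-4,0],[0,0,-4,0],[0,0,-2.5,0],[0,0,-1.9,0],[0,0,0,0],[0,0,0,0]]

```text
t: 23.82
tool_pos: [0.4426, 0.2884, 0.0194]
tool_rot: [2.418, -2.002, -0.002]
contact_force: [0.6, -0.7, 0.4]
opening: 0.0854
```

Emit:
step_arm:
  moves:
    - [[0,0,0,0],[0,0,0,0],[0,0,0,0],[0,0,0,0],[0,0,0,0],[0,0,0,0],[0,0,0,0],[0,0,0,0]]
  grip: 1
  squeeze: 40

```text
t: 24.48
tool_pos: [0.4449, 0.2902, 0.023]
tool_rot: [-2.418, 1.999, -0.003]
contact_force: [-1.1, 0.2, 6.2]
opening: 0.0554
```

```bash
python3 w.py filter_mid .443 .2885 0 0 fil2
```

```text
t 24.4833 tcp [0.4449 0.2902 0.023 ] phi -1.382 F [-1.1  0.2  6.2] open 0.0554
box [227.5, 251.0, 403.5, 454.0] 0.84
filter_mid [0.4426 0.2888 0.0731] 0.049 delta cm [-0.23 -0.15]
```

Emit:
step_arm:
  moves:
    - [[0,0,2,0],[0,0,4,0],[0,0,4,0],[1.68,-3.37,0,0],[1.68,-3.37,0,0],[1.68,-3.37,0,0],[1.68,-3.37,0,0],[1.68,-3.37,0,0],[1.68,-3.37,0,0],[1.68,-3.37,0,0]]

```text
t: 25.47
tool_pos: [0.5607, 0.0517, 0.1204]
tool_rot: [-2.421, 2.002, -0.0]
contact_force: [0.1, 1.7, -2.5]
opening: 0.0547
```

Emit:
step_arm:
  moves:
    - [[1.68,-3.37,0,0],[1.68,-3.37,0,0],[1.68,-3.37,0,0],[0,0,-2,0],[0,0,0,0],[0,0,0,0],[0,0,0,0]]

```text
t: 26.05
tool_pos: [0.6103, -0.047, 0.1002]
tool_rot: [2.421, -2.001, -0.001]
contact_force: [-0.0, -0.1, -1.5]
opening: 0.0548
```

```bash
python3 w.py filter_mid .611 -.048 0 0.077 fil3;python3 w.py filter_mid .611 -.048 0 0.077 fil3b
```

```text
t 26.05 tcp [ 0.6103 -0.047   0.1002] phi -1.381 F [-0.  -0.1 -1.5] open 0.0548
box [230.3, 252.3, 401.5, 454.2] 0.82
filter_mid [ 0.607  -0.0489  0.0787] 0.05 delta cm [-0.34 -0.19]
pt [ 62. 367.] 0.45 [0.5787 0.0472 0.1085]
t 26.2 tcp [ 0.6111 -0.0468  0.1013] phi -1.381 F [ 0.1  0.4 -1.5] open 0.0549
box [226.7, 253.4, 404.8, 451.3] 0.63
filter_mid [ 0.6085 -0.0488  0.0938] 0.069 delta cm [-0.26 -0.19]
```

Emit:
step_arm:
  moves:
    - [[0.2,0.05,-2,0],[0,0,-3,0],[0,0,-1.5,0],[0,0,-0.3,0],[0,0,0,0],[0,0,0,0]]

```text
t: 26.85
tool_pos: [0.6137, -0.0472, 0.0335]
tool_rot: [-2.421, 2.001, -0.002]
contact_force: [-0.0, 0.2, -2.5]
opening: 0.055
```

Emit:
step_arm:
  moves:
    - [[0,0,-0.4,0],[0,0,0,0],[0,0,0,0]]

```text
t: 27.1
tool_pos: [0.6136, -0.0473, 0.0293]
tool_rot: [-2.42, 2.002, -0.002]
contact_force: [0.6, 0.8, -2.0]
opening: 0.0551
```

Emit:
step_arm:
  moves:
    - [[0,0,-0.3,0],[0,0,0,0],[0,0,0,0]]

```text
t: 27.35
tool_pos: [0.6137, -0.0474, 0.0261]
tool_rot: [-2.42, 2.002, -0.003]
contact_force: [0.2, -0.5, 0.7]
opening: 0.0549
```

Emit:
step_arm:
  moves:
    - [[0,0,-0.15,0],[0,0,0,0],[0,0,0,0]]

```text
t: 27.6
tool_pos: [0.6138, -0.0474, 0.026]
tool_rot: [-2.421, 2.002, -0.002]
contact_force: [-3.9, 0.1, 8.8]
opening: 0.055
```

Contact with the floor. Ease, release, retreat, check.

Emit:
step_arm:
  moves:
    - [[0,0,0.12,0],[0,0,0,0],[0,0,0,0],[0,0,0,0]]
  grip: 0.15

```text
t: 27.93
tool_pos: [0.6127, -0.0471, 0.0247]
tool_rot: [2.421, -2.002, -0.001]
contact_force: [0.7, -0.1, -0.3]
opening: 0.073
```

Emit:
step_arm:
  moves:
    - [[0,0,2,0],[0,0,4,0],[0,0,4,0],[0,0,4,0],[0,0,4,0],[0,0,0,0],[0,-4,0,0],[0,-4,0,0],[0,-4,0,0],[0,-4,0,0]]

```text
t: 28.77
tool_pos: [0.6126, -0.2085, 0.2046]
tool_rot: [-2.422, 2.001, 0.0]
contact_force: [0.7, -0.9, 0.9]
opening: 0.0724
```

Run:
```python
from h import *
o=readout.get_obs();print(o["tool_pos"],o["contact_force"])
a=snap("top","z_top");b=snap("scene","z_scene")
G=dict(tray=(.5503,.031,.187,0),filter_mid=(.611,-.048,0,.003),carton_mid=(.578,.129,.187,.003),bearing_mid=(.51,.023,0,.033),jar_mid=(.479,.4265,0,0))
for n,g in G.items():
    for c in("top","scene"):
        m=pick(c,n,[g[0],g[1],.03])
        if m:
            x,f=fit(n,[(c,m["region"])],g[:3],g[3]);print(n,c,np.round(x,4),round(f,3))
for p in nets.pinpoint("scene","vblock_mid")[:1]:print("v",at("scene",p["at"],.018))
cv2.imwrite("pics/z.png",np.hstack([cv2.resize(a[120:260,200:400],(400,280)),cv2.resize(b[210:370,240:460],(385,280))]))
```

```text
[ 0.612632   -0.20853185  0.20462446] [ 0.7322379  -0.91801922  0.87060402]
tray top [0.5494 0.0321 0.1774] 0.017
tray scene [0.5503 0.031  0.187 ] 0.053
filter_mid top [ 0.6116 -0.0501  0.0724] 0.037
filter_mid scene [ 0.6107 -0.0481  0.0946] 0.027
carton_mid top [0.5785 0.1288 0.2427] 0.067
carton_mid scene [0.5785 0.1296 0.2576] 0.089
bearing_mid scene [0.5107 0.0235 0.0672] 0.111
jar_mid top [0.478  0.4255 0.0554] 0.128
jar_mid scene [0.4797 0.4284 0.005 ] 0.137
v [ 0.47911035 -0.41979646  0.018     ]
```

View pics/z.png

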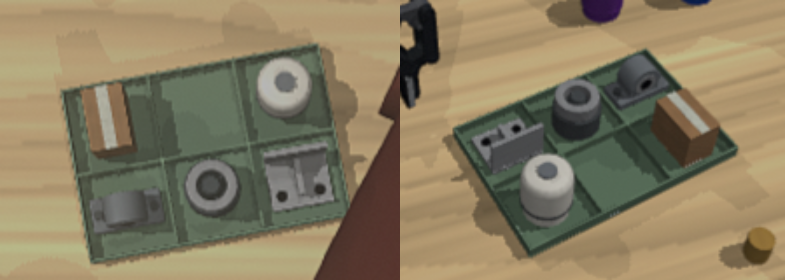

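Emit:
step_arm:
  moves:
    - [[0,0,0,0],[0,0,0,0],[0,0,0,0],[0,0,0,0],[0,0,0,0],[0,0,0,0]]

```text
t: 29.92
tool_pos: [0.6129, -0.2073, 0.205]
tool_rot: [-2.421, 2.002, 0.0]
contact_force: [0.0, -0.1, 0.7]
opening: 0.0722
```

```bash
python3 -c "
from station import ctrl;print(ctrl.finish_job())"
```

```text
the job is handed in; nothing more can be done
None
```

I set out all the parts in the order asked and handed the job in at about 30 s of the 122 s allowed. I placed the dark hub in the front middle pocket, the bearing ring over its spigot, then the carton behind the pillow block, and last the white filter behind the bracket.

- **Hub and ring:** in the last pictures the hub stands spigot up and the ring lies flat on the flange with the spigot through it.
- **Carton and filter:** both measure within about 3 mm of their pocket centres, and the filter stands dome up.
- **Jar and V-block:** the position fits agree with the start to within about 5 mm, which is the spread between cameras. I never moved the gripper close to either.
- **Arm:** it stood clear of everything at hand-in.

One check disagreed. The close wrist view, taken right after release, put the carton's yaw at 0.185 rad, in line with the tray's 0.18 to 0.19. The coarser top and scene fits gave 0.24 to 0.26. I trusted the wrist view, and the last picture agrees with it by eye.

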